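Fetch a jar from under the glass shelf with a reacher

TASK

The jar with the red lid has been pushed into the low gap under the glass shelf. Take the reacher by its grip and trigger, put its open jaws around that jar, squeeze the trigger to close them on it while it is under the shelf, draw it straight out until it stands a good hand's breadth (about 10 cm) in front of the shelf, and let go so that the jar stands upright and the reacher lies free on the counter. Do not touch the jar with the gripper, and leave the white-lidded jar where it is.

Things in the scene. Friction and masses are not known exactly. Their poses are not given: they have to be found in the camera images.
- reacher_grip (a point): Middle of the grip of a 215 g reacher lying on its side, 28 mm above the counter; x to the jaws, y to the trigger, z up. Squeeze along y, gripper pointing down: black palm plate, outer face y=-27 mm, x -100..25; red trigger plate, y=+27 mm when free, x -35..35; tops 50 mm above the counter. Centre of mass near x=2, y=-12 mm. Squeezed 3 to 6 mm it is held and slides about with its jaws still open.
- reacher_jaws (a point): Where the centre of a held jar lies between the two orange-tipped jaws: 243 mm ahead (x) of the grip point, at its y, 32 mm above the counter, same axes. Jaw tips reach about 30 mm further. Inside the tips: 85 mm when free, about 70 mm at 4 mm of squeeze; 105 mm over the outsides when free. Jaws and aluminium shaft lie 20 to 44 mm above the counter; a small black block behind the jaws rests on it.
- trigger (a joint): Travel of the red trigger plate towards the palm plate, m: 0 free (jaws open), 0.020 full (jaws shut). Width over both plates is 54 mm less this travel. The spring pushes back with 8 N at 0, 12 N at full travel, and reopens the jaws on letting go. On a jar the jaws close and the trigger stops at about 0.015 to 0.017; a squeeze of 20 to 40 N holds the jar.
- jar_red_mid (a point): Wanted jar: small round amber jar with a red lid, 44 mm across, 60 mm high, about 140 g, standing upright under the shelf. This point is its centre, half-way up; z up.
- jar_white_mid (a point): Same jar but with a white lid, to be left alone; it stands beside the red-lidded one under the shelf, 115 mm or more away centre to centre. This point is its centre.
- shelf: Fixed low shelf: clear glass 360 x 200 mm, underside 78 mm above the counter, four corner posts, closed back, stock on its rear half up to 146 mm high. Origin on the counter below the middle of the open front edge; x along that edge (posts at +-168 mm), y into the gap (0 front edge, 200 mm back), z up. The counter in front (negative y) is free.
Things that resemble listed ones, but are neither listed nor needed, are in the scene too. What is shaped like the part that bears jar_red_mid but blue, purple or turquoise is not meant.

How it is judged:
By the outcome, as a careful person would: the job done as asked, in the order asked, and still so for the second after the job is handed in, with the robot touching nothing.
It also fails if it takes over 42 s, if anything falls off the work surface, if the arm or the gripper's body presses on something with over 40 N, if the wrist force passes 120 N, or if a joint passes its speed limit or range.

ROBOT

A 7-joint arm with a two-finger parallel gripper is mounted at the origin on the work surface. World frame = base frame: x ahead of the robot, y to its left, z up, the work surface at z = 0. Lengths are in m, angles in rad, forces in N, time in s.
With the tool pointing down it reaches from about 0.425 to 0.925 m from the base axis. Payload 6.8 kg.
Tool frame: the origin (TCP) lies at the very end of the fingers, on their centre line; the grasp point (between the pads) lies 19 mm behind it (r.grip_depth is the distance from the TCP to the grasp point, in m); z points along the fingers, y is the direction in which the jaws open and shut (so a half turn about z gives the same grasp; the last joint's range is limited). The gripper opens to 85 mm and grips with 20 to 120 N. Pads are 22 mm wide; open, the fingers measure 114 mm over their backs; the gripper's body (76 mm by 85 mm) begins 54 mm behind the grasp point. The pads swing forward as they close: fully open they stand 13 mm farther back than shut.
Start: joints at [-0.108, 0.477, 0.022, 1.555, -0.011, 1.109, -0.083], TCP at [0.675, 0, 0.231] pointing down, gripper open.
Joint ranges: [-2.96, 2.96], [-0.34, 2.1], [-1.41, 1.46], [0.24, 2.44], [-1.37, 4.51], [0.17, 1.92], [-2.96, 2.96]. Speed limits (rad/s): [2.39, 2.39, 3.14, 3.14, 3.14, 3.14, 3.14].

INTERFACE

Orientations are given as a rotation vector (axis times angle).
In Python, from bench import status, eyes, workorder, spotter, r gives the robot as it stands.
- The arm moves only by the tool drive_tool, never from a script. Its argument "commands" is a list of rows, each an object of numbers: "rx", "ry", "rz": the turn, a rotation vector about the world's x, y, z normalised to -1 to 1, where 1 is 8 degrees; "tx", "ty", "tz": the shift along the world's x, y, z normalised to -1 to 1, where 1 is 20 mm; "grip": the closure, from -1 (fully open) to 1 (shut). A call has 1 to 10 rows; each row shifts and turns the commanded pose from where the row before left it; what a row does not reach is not made up. A row lasts 1/8 s, in which the tool goes at most 62.5 mm and 10.7 degrees, less where a joint would pass 70% of its speed; a pose out of reach is approached as far as the arm can. A call with a number of a shift or a turn outside -1 to 1 is refused whole. A call with a gripper value outside its range is refused whole. The fingers move at their own pace and stop on an object; "grip_force" is the grip in N (left out, the last holds). Time passes only in rows, so rows that do not move let the fingers close. It gives the time, the measured TCP pose, the force and the opening at its end, in the units of the state.
- status.get_obs(): the state, without advancing time (a new reading comes with each control period).
- eyes.grab_frame(name): name is "scene" or "side" or "wrist"; returns a dict with "frame" (480x640x3 uint8, blue, green, red), "range_z" (480x640 float32, m along the optical axis (not along the pixel's ray), 0 where there is no reading), "fx", "fy", "cx", "cy" (pixels), "dist_coeffs" ([k1, k2, p1, p2, k3] as OpenCV has them; the pictures are not rectified), "T" (4x4, takes a point from camera to world coordinates); the wrist camera has in their place "T_tool_cam" (4x4, takes a point from camera to tool coordinates, whose origin is the TCP and whose axes are the flange's). Camera axes: x right, y down, z forward; pixel columns grow to the right and rows downward; lengths in m; the calibration is good to about 2 mm. A picture is of the moment at which its call begins: read the wrist's pose just before it.
- workorder.hand_in(): hands the job in, once; it reports no verdict.
Trained networks look in the newest picture that a camera, given by its name, has taken for a name from the list of things; names that differ only in an ending like _2 or _b are one class to them, and where a whole thing is asked for, a point or a joint stands for the part that bears it (a point fixed in the world has none). Each returns a list of dicts, best first, with "confidence" (0 to 1); they miss things now and then, are a little off and sometimes report something else, mostly with a low value. They report only what shows in the picture. A call takes as long as a camera call. They do not tell look-alikes from the thing itself.
- spotter.boxes_of(camera, target): "position" ([column, row] as shares, 0 to 1, of the picture: columns of its width, rows of its height, amid what is visible of it).
- spotter.masks_of(camera, target): "mask" (480x640 bool, what is visible of it) and "position" ([column, row] as shares, 0 to 1, of the picture: columns of its width, rows of its height, amid what is visible of it).
The state is a dict: "clock": time; "joints": joint angles; "qvel": joint speeds; "tau": joint torques, N m; "tcp_pos": TCP position; "orientation": TCP orientation; "contact_force": force on the tool from outside, world axes, zero at the start; "moment": the same for the moment, N m; "grip_width": finger opening in m.
Only numpy, scipy, OpenCV 4.12 (cv2) and the standard library are available. Lean on these libraries where they do the work, as an engineer would, in place of code of your own. Each camera call takes 0.05 s, during which the arm holds its last target.

## Working session

There is one attempt and no reset: what is moved stays moved. The work goes in short steps, Python scripts to look and compute and a tool call to move; the robot and the scene stay as the last step left them, time stands still between calls to the robot, and variables do not carry over. Pictures are saved under pics/ and viewed, and the job is handed in when it is done.

Besides the shell and the picture viewer there is one more tool, called after ">>>" in YAML: its name, and indented under it one key for each argument. drive_tool: Moves the arm, as the interface text tells. Scaled input: -1 to 1 covers 20 mm each way for a shift and 8 degrees each way for a turn. Its arguments: {"type":"object","properties":{"commands":{"type":"array","items":{"type":"object","properties":{"rx":{"type":"number"},"ry":{"type":"number"},"rz":{"type":"number"},"tx":{"type":"number"},"ty":{"type":"number"},"tz":{"type":"number"},"grip":{"type":"number"}}}},"grip_force":{"type":"number"}},"required":["commands"]}

```bash
mkdir -p pics; ls
cat > h.py <<'E'
from bench import status, eyes, workorder, spotter, r
import numpy as np, cv2, pickle
def grab(n,tag):
    o=status.get_obs()
    f=eyes.grab_frame(n)
    f['obs']=o
    pickle.dump(f,open(f'pics/{tag}.pkl','wb'))
    cv2.imwrite(f'pics/{tag}.png',f['frame'])
    return f
def Tof(f):
    if 'T' in f and f['T'] is not None: return np.array(f['T'])
    T=np.eye(4);T[:3,:3]=cv2.Rodrigues(np.array(f['obs']['orientation'],float))[0];T[:3,3]=f['obs']['tcp_pos']
    return T@np.array(f['T_tool_cam'])
def K(f): return np.array([[f['fx'],0,f['cx']],[0,f['fy'],f['cy']],[0,0,1.]]),np.array(f['dist_coeffs'],float)
def rays(f,px):
    k,d=K(f); return cv2.undistortPoints(np.array(px,float).reshape(-1,1,2),k,d).reshape(-1,2)
def onz(f,px,z):
    n=rays(f,px);T=Tof(f);d=np.c_[n,np.ones(len(n))]@T[:3,:3].T
    s=(z-T[2,3])/d[:,2]; return T[:3,3]+d*s[:,None]
def dep(f,px):
    n=rays(f,px);T=Tof(f);p=np.array(px).astype(int).reshape(-1,2);z=f['range_z'][p[:,1],p[:,0]]
    return (np.c_[n,np.ones(len(n))]*z[:,None])@T[:3,:3].T+T[:3,3]
def proj(f,P):
    T=np.linalg.inv(Tof(f));k,d=K(f)
    return cv2.projectPoints(np.array(P,float).reshape(-1,1,3),cv2.Rodrigues(T[:3,:3])[0],T[:3,3],k,d)[0].reshape(-1,2)
E
python3 - <<'E'
from h import *
print(status.get_obs())
for c in ['scene','side','wrist']:
    f=grab(c,c+'0')
    print(c,Tof(f).round(3).tolist(),f['fx'])
    for t in ['reacher_grip','trigger','reacher_jaws','jar_red_mid','jar_white_mid','shelf']:
        print(t,[(np.round(np.array(b['position'])*[640,480]).tolist(),round(b['confidence'],2)) for b in spotter.boxes_of(c,t)])
E
```

```text
pics
{'clock': 0.0, 'joints': array([-0.10814265,  0.47779442,  0.02235582,  1.55643951, -0.01147002,
        1.1092586 , -0.08309246]), 'qvel': array([ 0.00084237, -0.00053009,  0.00131234,  0.0015231 , -0.00088976,
       -0.00189688,  0.00099905]), 'tau': array([-5.45967814e-04, -5.96443820e+01,  1.60769675e+00, -2.81194621e+01,
        1.24063640e-02,  9.39900521e-03,  2.20753498e-05]), 'tcp_pos': array([ 6.74428475e-01, -3.22347937e-06,  2.30334864e-01]), 'orientation': array([-2.22056283e+00, -2.22072051e+00,  2.14189204e-03]), 'contact_force': array([-0.40285767,  0.06745302,  0.10467155]), 'moment': array([ 0.02025425, -0.02901942, -0.02655995]), 'grip_width': 0.08530435088095459}
scene [[0.789, 0.469, -0.397, 0.935], [0.614, -0.612, 0.498, -0.588], [-0.009, -0.637, -0.771, 1.053], [0.0, 0.0, 0.0, 1.0]] 595.278174234108
reacher_grip [([289.0, 351.0], 0.71)]
trigger [([273.0, 348.0], 0.65)]
reacher_jaws [([293.0, 346.0], 0.6)]
jar_red_mid [([342.0, 169.0], 0.89), ([319.0, 214.0], 0.8), ([324.0, 145.0], 0.69), ([356.0, 146.0], 0.63)]
jar_white_mid []
shelf [([466.0, 200.0], 0.92), ([291.0, 344.0], 0.38)]
side [[0.977, -0.145, 0.159, 0.293], [-0.214, -0.577, 0.788, -0.549], [-0.022, -0.804, -0.595, 0.536], [0.0, 0.0, 0.0, 1.0]] 461.76719855222166
reacher_grip []
trigger [([434.0, 370.0], 0.64)]
reacher_jaws [([444.0, 366.0], 0.58)]
jar_red_mid [([216.0, 198.0], 0.98), ([337.0, 204.0], 0.73), ([258.0, 202.0], 0.69), ([291.0, 246.0], 0.66), ([240.0, 182.0], 0.66)]
jar_white_mid [([400.0, 196.0], 0.78)]
shelf [([370.0, 162.0], 0.89), ([337.0, 205.0], 0.25)]
wrist [[1.0, -0.0, 0.002, 0.674], [0.0, -0.961, -0.276, 0.071], [0.002, 0.276, -0.961, 0.375], [0.0, 0.0, 0.0, 1.0]] 417.09578887229515
reacher_grip [([167.0, 224.0], 0.97)]
trigger []
reacher_jaws [([170.0, 225.0], 0.56)]
jar_red_mid []
jar_white_mid []
shelf []
```

View pics/scene0.png

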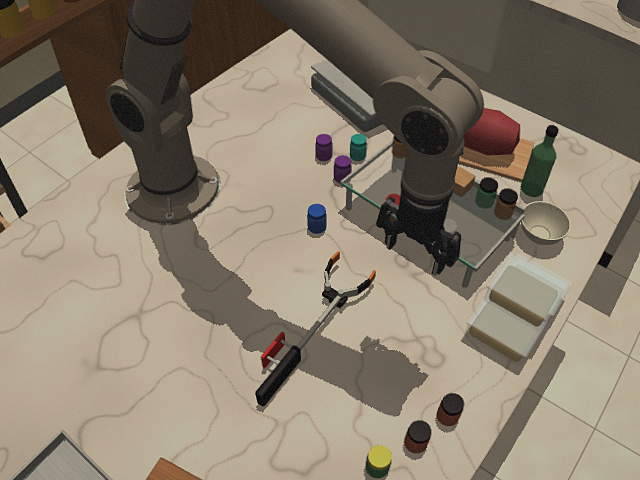

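View pics/side0.png

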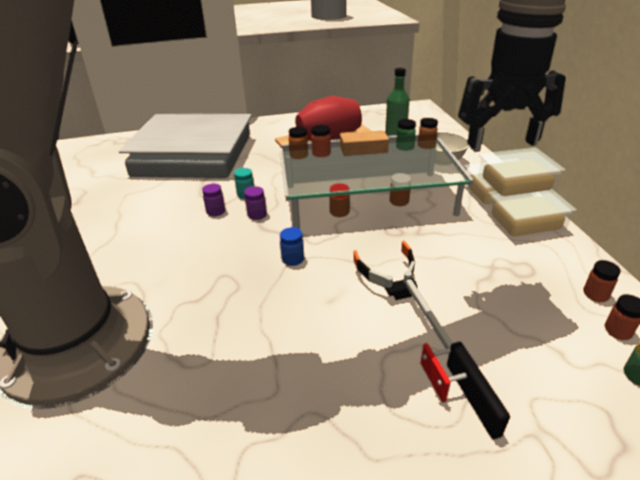

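View pics/wrist0.png

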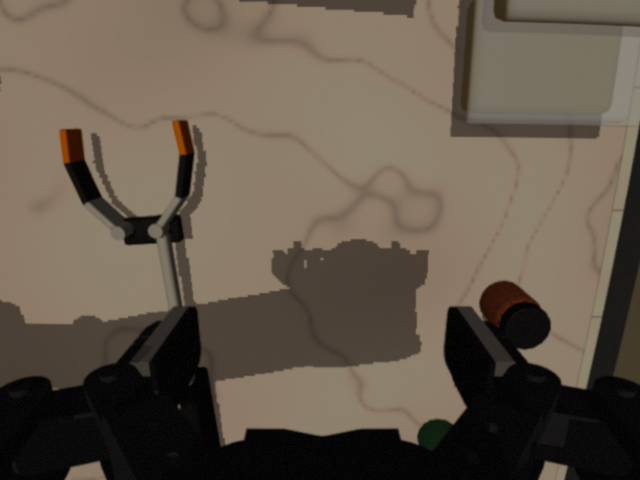

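The side picture shows the red-lidded jar at about (340,200) and the white-lidded one at (400,190), both under the glass. The reacher lies in front of the shelf, with its red trigger on the left at (434,370) and its jaws towards the shelf. The purple, turquoise and blue jars at (214,200), (244,183), (256,203) and (291,246) are decoys. I'll enlarge that area to confirm.

Run:
```python
import cv2
a=cv2.imread('pics/side0.png')
c=cv2.resize(a[130:260,270:480],None,fx=3.8,fy=3.8,interpolation=cv2.INTER_CUBIC);cv2.imwrite('pics/c1.png',c)
c=cv2.resize(a[235:445,340:520],None,fx=2.8,fy=2.8,interpolation=cv2.INTER_CUBIC);cv2.imwrite('pics/c2.png',c)
b=cv2.imread('pics/scene0.png')
c=cv2.resize(b[245:410,245:385],None,fx=3.6,fy=3.6,interpolation=cv2.INTER_CUBIC);cv2.imwrite('pics/c3.png',c)
```

```text
(no output)
```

View pics/c1.png

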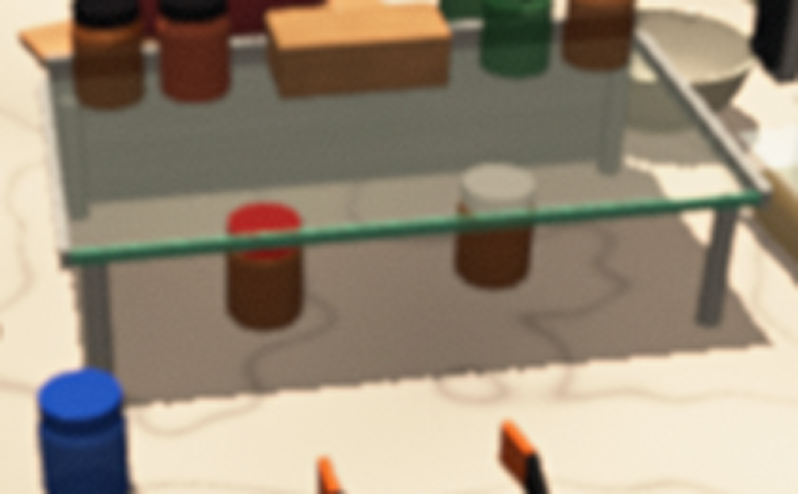

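View pics/c2.png

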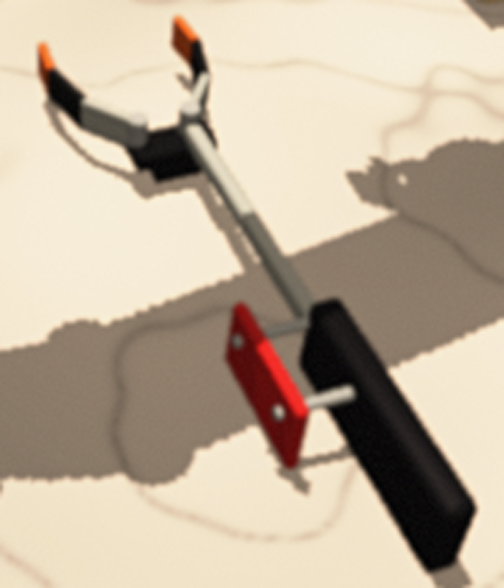

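View pics/c3.png

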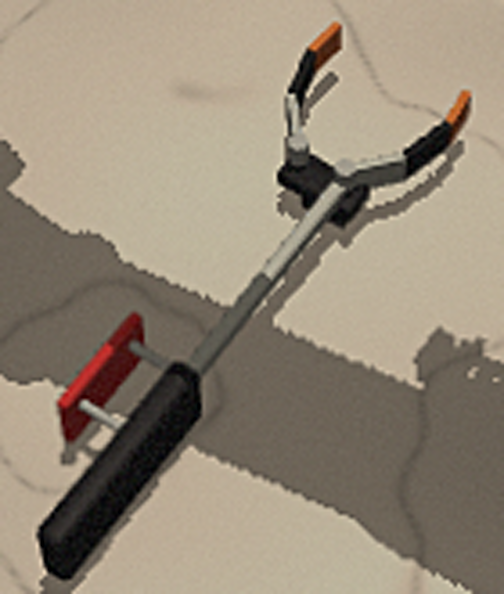

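```bash
cat > m.py <<'E'
from h import *
def cloud(f,m):
    ys,xs=np.nonzero(m&(f['range_z']>0)); return dep(f,np.c_[xs,ys])
def masks(f,box):
    h=cv2.cvtColor(f['frame'],cv2.COLOR_BGR2HSV).astype(int);H,S,V=h[...,0],h[...,1],h[...,2]
    b=np.zeros(H.shape,bool);x0,y0,x1,y1=box;b[y0:y1,x0:x1]=1
    return dict(red=b&((H<5)|(H>172))&(S>150)&(V>60),black=b&(V<45),orange=b&(H>5)&(H<16)&(S>170)&(V>80))
E
python3 - <<'E'
from m import *
S=pickle.load(open('pics/scene0.pkl','rb'));D=pickle.load(open('pics/side0.pkl','rb'))
np.set_printoptions(precision=4,suppress=True)
for n,f,box in [('scene',S,(245,245,385,410)),('side',D,(340,235,520,445))]:
    for k,m in masks(f,box).items():
        P=cloud(f,m)
        print(n,k,len(P))
        if k=='orange':
            _,lab=cv2.connectedComponents(m.astype(np.uint8))
            for i in range(1,lab.max()+1):
                Q=cloud(f,lab==i)
                if len(Q)>8: print('  tip',np.median(Q,0),Q.min(0),Q.max(0))
        else:
            P=P[P[:,2]>0.0]
            if k=='black':
                _,lab,st,_=cv2.connectedComponentsWithStats(m.astype(np.uint8)); j=1+np.argmax(st[1:,4]);P=cloud(f,lab==j)
            P=P[(P[:,2]>.0)&(P[:,2]<.07)]
            T=P[P[:,2]>np.percentile(P[:,2],95)-.008]
            c=T[:,:2].mean(0);u,s,v=np.linalg.svd(T[:,:2]-c);d=v[0]*np.sign(v[0][1]);q=(T[:,:2]-c)@d
            print('  zmax',np.percentile(P[:,2],[5,50,95]),'top mid',c,'dir deg',np.degrees(np.arctan2(d[1],d[0])),'ends',c+d*q.min(),c+d*q.max(),'L',np.ptp(q),'w',np.percentile((T[:,:2]-c)@[-d[1],d[0]],[1,99]))
# jars/shelf
px=lambda x,y:(270+x/3.8,130+y/3.8)
print('red lid',onz(D,[px(264,220)],.06),'base front',onz(D,[px(264,325)],0))
print('white lid',onz(D,[px(498,182)],.06),'base front',onz(D,[px(493,284)],0))
print('shelf corners',onz(D,[px(65,260),px(768,195)],.08), 'postR base',onz(D,[px(708,325)],0))
for p in [px(264,290),px(493,255),px(264,220),px(498,182)]: print(dep(D,[p]))
print('scene shelf corner',onz(S,[(342,183),(472,267)],.082))
print(Tof(D)[:3,3])
E
```

```text
scene red 295
  zmax [0.0141 0.0414 0.0521] top mid [ 0.5117 -0.2012] dir deg 93.2857017831839 ends [ 0.5135 -0.2338] [ 0.5097 -0.1661] L 0.06783639013608256 w [-0.0031  0.0043]
scene black 1133
  zmax [0.0116 0.0422 0.0522] top mid [ 0.5556 -0.2368] dir deg 93.6487770993106 ends [ 0.5594 -0.2971] [ 0.5515 -0.1738] L 0.12357259815297589 w [-0.008   0.0088]
scene orange 50
  tip [0.4733 0.0524 0.045 ] [0.4693 0.0393 0.0411] [0.4759 0.0625 0.0473]
  tip [0.5657 0.0564 0.0448] [0.5608 0.0461 0.0406] [0.5695 0.0677 0.0483]
side red 741
  zmax [0.0134 0.0383 0.0497] top mid [ 0.5077 -0.2045] dir deg 93.88151530223008 ends [ 0.5099 -0.2361] [ 0.5053 -0.1684] L 0.06787500905537946 w [-0.0044  0.0033]
side black 2654
  zmax [0.0112 0.0418 0.05  ] top mid [ 0.5495 -0.2427] dir deg 93.41321936421346 ends [ 0.5529 -0.2987] [ 0.5456 -0.1773] L 0.12166321615419518 w [-0.0084  0.0063]
side orange 99
  tip [0.5614 0.0531 0.0365] [0.5591 0.0402 0.0233] [0.5643 0.0639 0.0449]
  tip [0.4681 0.0457 0.0429] [0.4665 0.0347 0.03  ] [0.4718 0.059  0.0449]
red lid [[0.4899 0.248  0.06  ]] base front [[0.487  0.2367 0.    ]]
white lid [[0.6258 0.2564 0.06  ]] base front [[0.6237 0.2458 0.    ]]
shelf corners [[0.376  0.201  0.08  ]
 [0.7445 0.1748 0.08  ]] postR base [[0.7239 0.177  0.    ]]
[[0.486  0.2326 0.0255]]
[[0.6216 0.2444 0.0204]]
[[0.4798 0.2069 0.0846]]
[[0.6094 0.2166 0.0835]]
scene shelf corner [[0.3774 0.2058 0.082 ]
 [0.7336 0.1742 0.082 ]]
[ 0.2934 -0.5492  0.5364]
```

>>> drive_tool:
  commands:
    - {"tx":-0.7,"ty":-1,"rz":0.11,"grip":-1}
    - {"tx":-0.7,"ty":-1,"rz":0.11,"grip":-1}
    - {"tx":-0.7,"ty":-1,"rz":0.11,"grip":-1}
    - {"tx":-0.7,"ty":-1,"rz":0.11,"grip":-1}
    - {"tx":-0.7,"ty":-1,"grip":-1}
    - {"tx":-0.7,"ty":-1,"grip":-1}
    - {"tx":-0.7,"ty":-1,"grip":-1}
    - {"tx":-0.7,"ty":-1,"grip":-1}
    - {"tx":-0.7,"ty":-1,"grip":-1}
    - {"tx":-0.7,"ty":-1,"grip":-1}

```text
validation failed for argument at $.co...
```

Run:
```python
from m import *
np.set_printoptions(precision=4,suppress=True)
f=grab('wrist','wrist1');print(f['obs']['tcp_pos'],f['obs']['orientation'],f['obs']['clock'])
S=grab('scene','scene1')
m=masks(f,(0,0,640,480))
P=cloud(f,m['red']);print(len(P), np.percentile(P,[2,50,98],axis=0) if len(P) else '')
P=cloud(f,m['orange']);print(len(P), np.percentile(P,[2,50,98],axis=0) if len(P) else '')
for t in ['jar_red_mid','jar_white_mid']:
    print(t,[(np.round(np.array(b['position'])*[640,480]).tolist(),round(b['confidence'],2)) for b in spotter.boxes_of('scene',t)])
```

```text
[0.675  0.     0.2313] [2.2215 2.2214 0.0001] 1.05Traceback (most recent call last):
  File "<stdin>", line 6, in <module>
  File "m.py", line 3, in cloud
    ys,xs=np.nonzero(m&(f['range_z']>0)); return dep(f,np.c_[xs,ys])
                                                 ~~~^^^^^^^^^^^^^^^^
  File "h.py", line 21, in dep
    n=rays(f,px);T=Tof(f);p=np.array(px).astype(int).reshape(-1,2);z=f['range_z'][p[:,1],p[:,0]]
  File "h.py", line 16, in rays
    k,d=K(f); return cv2.undistortPoints(np.array(px,float).reshape(-1,1,2),k,d).reshape(-1,2)
                     ~~~~~~~~~~~~~~~~~~~^^^^^^^^^^^^^^^^^^^^^^^^^^^^^^^^^^^^^^^^
cv2.error: OpenCV(4.12.0) /io/opencv/modules/calib3d/src/undistort.dispatch.cpp:347: error: (-215:Assertion failed) CV_IS_MAT(_src) && CV_IS_MAT(_dst) && (_src->rows == 1 || _src->cols == 1) && (_dst->rows == 1 || _dst->cols == 1) && _src->cols + _src->rows - 1 == _dst->rows + _dst->cols - 1 && (CV_MAT_TYPE(_src->type) == CV_32FC2 || CV_MAT_TYPE(_src->type) == CV_64FC2) && (CV_MAT_TYPE(_dst->type) == CV_32FC2 || CV_MAT_TYPE(_dst->type) == CV_64FC2) in function 'cvUndistortPointsInternal'
```

View pics/wrist1.png

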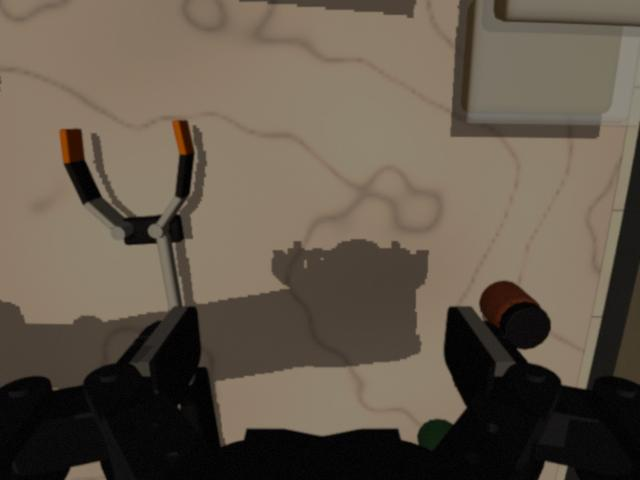

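View pics/scene1.png

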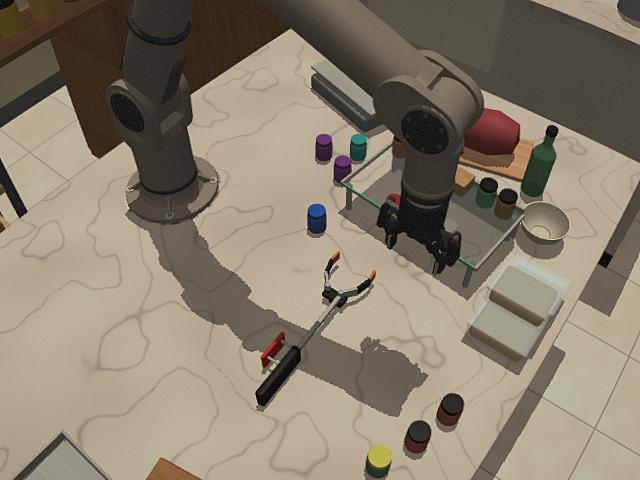

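The drive call was refused, so the arm did not move. I'll try again with a row that gives every key.

>>> drive_tool:
  commands:
    - {"tx":-0.7,"ty":-1.0,"tz":0.0,"rx":0.0,"ry":0.0,"rz":0.11,"grip":-1.0}

```text
clock: 1.27
tcp_pos: [0.6615, -0.0177, 0.2311]
orientation: [-2.2, -2.242, -0.002]
contact_force: [0.2, -0.3, 0.2]
grip_width: 0.0852
```

>>> drive_tool:
  commands:
    - {"tx":-0.7,"ty":-1.0,"tz":0.0,"rx":0.0,"ry":0.0,"rz":0.11,"grip":-1.0}
    - {"tx":-0.7,"ty":-1.0,"tz":0.0,"rx":0.0,"ry":0.0,"rz":0.11,"grip":-1.0}
    - {"tx":-0.7,"ty":-1.0,"tz":0.0,"rx":0.0,"ry":0.0,"rz":0.11,"grip":-1.0}
    - {"tx":-0.7,"ty":-1.0,"tz":0.0,"rx":0.0,"ry":0.0,"rz":0.0,"grip":-1.0}
    - {"tx":-0.7,"ty":-1.0,"tz":0.0,"rx":0.0,"ry":0.0,"rz":0.0,"grip":-1.0}
    - {"tx":-0.7,"ty":-1.0,"tz":0.0,"rx":0.0,"ry":0.0,"rz":0.0,"grip":-1.0}
    - {"tx":-0.7,"ty":-1.0,"tz":0.0,"rx":0.0,"ry":0.0,"rz":0.0,"grip":-1.0}
    - {"tx":-0.7,"ty":-1.0,"tz":0.0,"rx":0.0,"ry":0.0,"rz":0.0,"grip":-1.0}

```text
clock: 2.28
tcp_pos: [0.5481, -0.1812, 0.2314]
orientation: [2.153, 2.288, 0.0]
contact_force: [-0.3, -0.1, -0.0]
grip_width: 0.0854
```

Run:
```python
from m import *
np.set_printoptions(precision=4,suppress=True)
f=grab('wrist','wrist1');print(f['obs']['tcp_pos'],f['obs']['orientation'],f['obs']['clock'])
S=grab('scene','scene1');D=grab('side','side1')
for n,F in (('w',f),('s',S),('d',D)):
  for k in ('red','orange'):
    m=masks(F,(0,0,640,480))[k]
    _,lab,st,_=cv2.connectedComponentsWithStats(m.astype(np.uint8))
    for i in range(1,len(st)):
        if st[i,4]>25:
            P=cloud(F,lab==i)
            if len(P)>10: print(n,k,st[i],np.percentile(P,[2,50,98],axis=0).round(4).tolist())
```

```text
[ 0.5481 -0.1812  0.2314] [2.1525 2.2881 0.0001] 2.275
w red [267 182  12  88 774] [[0.5048, -0.2306, 0.044], [0.5093, -0.1958, 0.0499], [0.5135, -0.1649, 0.0518]]
s red [455 107  65  26 233] [[0.4701, 0.5617, 0.0889], [0.5439, 0.6082, 0.1145], [0.6256, 0.6342, 0.1261]]
s red [386 194  17  16 214] [[0.4883, 0.2059, 0.0827], [0.5061, 0.2257, 0.0869], [0.5246, 0.2455, 0.0911]]
s red [261 332  24  35 290] [[0.5076, -0.2338, 0.0117], [0.5134, -0.2028, 0.0414], [0.5167, -0.1694, 0.0537]]
s orange [331 252   9  12  27] [[0.4704, 0.0409, 0.0283], [0.4738, 0.0477, 0.0443], [0.4753, 0.0647, 0.0472]]
d red [ 297   96   64   43 1782] [[0.4653, 0.5413, 0.0477], [0.5469, 0.5626, 0.0935], [0.6234, 0.6064, 0.1221]]
d red [330 184  19   7 104] [[0.4618, 0.1989, 0.0834], [0.479, 0.209, 0.0853], [0.4955, 0.2212, 0.0871]]
d red [422 344  28  58 708] [[0.5034, -0.2358, 0.0118], [0.5063, -0.2083, 0.0374], [0.5117, -0.1728, 0.0504]]
d orange [421 127  15   6  55] [[0.6978, 0.3233, 0.1249], [0.7085, 0.3287, 0.1291], [0.7261, 0.3415, 0.1328]]
d orange [312 135  18  21 228] [[0.4585, 0.3424, 0.0904], [0.4714, 0.3461, 0.1151], [0.4902, 0.358, 0.1313]]
d orange [289 137  16   6  71] [[0.4075, 0.3475, 0.1229], [0.4195, 0.352, 0.1291], [0.4377, 0.3629, 0.1341]]
d orange [332 196  17   4  33] [[0.4726, 0.2314, 0.0419], [0.4874, 0.2345, 0.0439], [0.5041, 0.2417, 0.0469]]
d orange [402 242   8  15  66] [[0.5593, 0.0428, 0.0245], [0.5613, 0.0529, 0.0368], [0.5647, 0.0625, 0.0439]]
d orange [354 251   5  12  33] [[0.4668, 0.0354, 0.0317], [0.4685, 0.0457, 0.0427], [0.4715, 0.0587, 0.0445]]
d orange [587 271  29  30 407] [[0.8277, -0.1236, 0.0065], [0.8368, -0.1175, 0.031], [0.8527, -0.0941, 0.0459]]
d orange [607 306  33  33 486] [[0.8077, -0.2029, 0.0075], [0.8158, -0.1961, 0.0315], [0.8314, -0.1726, 0.0459]]
```

View pics/wrist1.png

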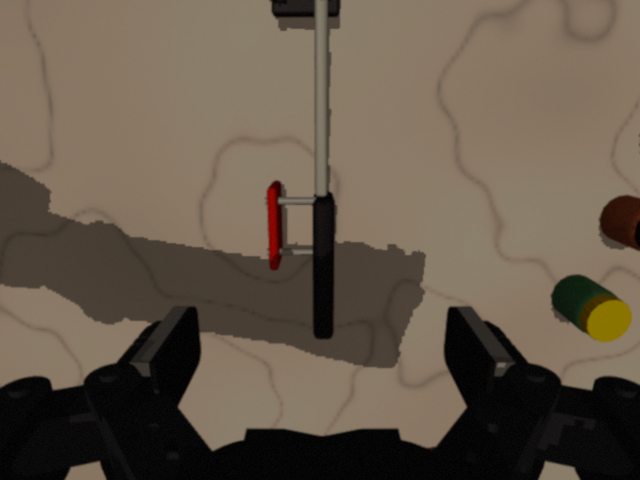

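View pics/scene1.png

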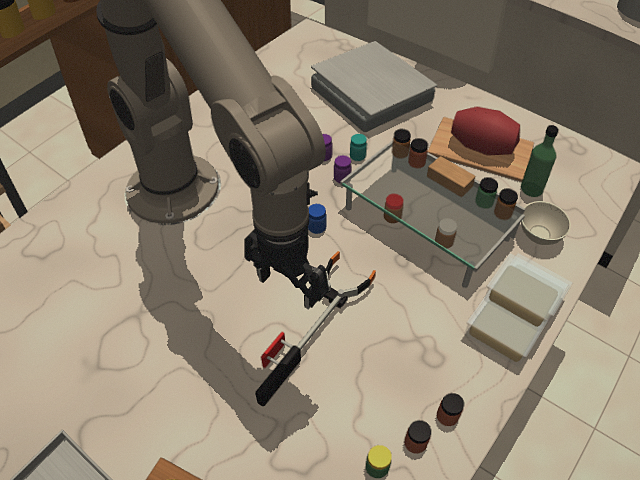

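Run:
```python
from m import *
np.set_printoptions(precision=4,suppress=True)
f=pickle.load(open('pics/wrist1.pkl','rb'));S=pickle.load(open('pics/scene1.pkl','rb'));D=pickle.load(open('pics/side1.pkl','rb'))
m=masks(f,(300,185,350,345))['black'];P=cloud(f,m);T=P[P[:,2]>.042];c=T[:,:2].mean(0);v=np.linalg.svd(T[:,:2]-c)[2][0];v*=np.sign(v[1])
q=(T[:,:2]-c)@v;w=(T[:,:2]-c)@[-v[1],v[0]]
print(np.degrees(np.arctan2(v[1],v[0])),c+v*np.percentile(q,[1])[0],c+v*np.percentile(q,99),np.percentile(w,[1,99]),np.percentile(P[:,2],98),np.ptp(q))
for z in (.05,):
  print('palm corners onz',onz(f,[(314,194),(334,194),(316,338),(332,338)],z)); print('trig',onz(f,[(268,184),(281,184),(271,269),(281,269)],z))
for p in [(314,205),(305,222),(317,218)]: print('blue',dep(S,[p]))
for y0,x0,n in [(170,370,'a')]:
  c=cv2.resize(S['frame'][150:300,310:530],None,fx=3.6,fy=3.6,interpolation=cv2.INTER_CUBIC);cv2.imwrite('pics/c4.png',c)
for n,F in (('S',S),('D',D)):
  for t in ['jar_red_mid','jar_white_mid']:
    for b in spotter.masks_of({'S':'scene','D':'side'}[n],t):
        ys,xs=np.nonzero(b['mask']);print(n,t,round(b['confidence'],2),xs.min(),xs.max(),ys.min(),ys.max())
```

```text
93.14981455488125 [ 0.5554 -0.2921] [ 0.5488 -0.1724] [-0.0084  0.0083] 0.05172356764430381 0.12306416660329178
palm corners onz [[ 0.541  -0.1676  0.05  ]
 [ 0.5567 -0.1667  0.05  ]
 [ 0.5498 -0.294   0.05  ]
 [ 0.5637 -0.2932  0.05  ]]
trig [[ 0.5046 -0.1619  0.05  ]
 [ 0.5148 -0.1613  0.05  ]
 [ 0.5089 -0.2324  0.05  ]
 [ 0.5172 -0.2318  0.05  ]]
blue [[0.3594 0.1241 0.0658]]
blue [[ 0.5861 -0.1768  0.4382]]
blue [[0.3848 0.1024 0.0583]]
S jar_red_mid 0.85 333 352 155 181
S jar_red_mid 0.68 323 332 134 160
S jar_red_mid 0.65 307 327 203 233
S jar_red_mid 0.59 350 366 133 161
S jar_red_mid 0.39 384 397 214 222
D jar_red_mid 0.96 202 225 183 215
D jar_red_mid 0.86 244 265 187 218
D jar_red_mid 0.83 279 303 227 265
D jar_red_mid 0.76 329 349 196 216
D jar_red_mid 0.66 234 254 167 198
D jar_white_mid 0.86 389 409 189 205
```

View pics/c4.png

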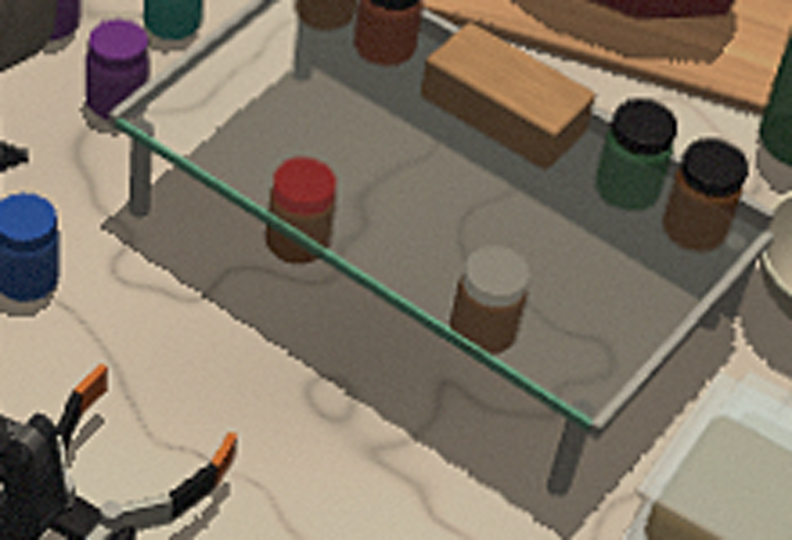

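Run:
```python
from m import *
np.set_printoptions(precision=4,suppress=True)
S=pickle.load(open('pics/scene1.pkl','rb'));D=pickle.load(open('pics/side1.pkl','rb'))
g=lambda x,y:(310+x/3.6,150+y/3.6)
print('red,white,lid',onz(S,[g(304,178),g(497,268)],.06));print('corners',onz(S,[g(115,118),g(597,425)],.084))
print('blue lid S',onz(S,[g(25,217)],.06),'D',onz(D,[(291.5,232.5)],.06))
px=lambda x,y:(270+x/3.8,130+y/3.8)
print('D corners .084',onz(D,[px(65,258),px(768,193)],.084))
```

```text
red,white,lid [[0.4918 0.2544 0.06  ]
 [0.6287 0.2638 0.06  ]]
corners [[0.378  0.2046 0.084 ]
 [0.7417 0.1751 0.084 ]]
blue lid S [[0.3713 0.1195 0.06  ]] D [[0.3696 0.1169 0.06  ]]
D corners .084 [[0.3755 0.1963 0.084 ]
 [0.7416 0.1704 0.084 ]]
```

>>> drive_tool:
  commands:
    - {"tx":-0.39,"ty":-0.48,"tz":-1.0,"rx":0.0,"ry":0.0,"rz":0.0,"grip":-1.0}
    - {"tx":-0.39,"ty":-0.48,"tz":-1.0,"rx":0.0,"ry":0.0,"rz":0.0,"grip":-1.0}
    - {"tx":0.0,"ty":0.0,"tz":-1.0,"rx":0.0,"ry":0.0,"rz":0.0,"grip":-1.0}
    - {"tx":0.0,"ty":0.0,"tz":-1.0,"rx":0.0,"ry":0.0,"rz":0.0,"grip":-1.0}
    - {"tx":0.0,"ty":0.0,"tz":-1.0,"rx":0.0,"ry":0.0,"rz":0.0,"grip":-1.0}
    - {"tx":0.0,"ty":0.0,"tz":-1.0,"rx":0.0,"ry":0.0,"rz":0.0,"grip":-1.0}
    - {"tx":0.0,"ty":0.0,"tz":-0.8,"rx":0.0,"ry":0.0,"rz":0.0,"grip":-1.0}
    - {"tx":0.0,"ty":0.0,"tz":0.0,"rx":0.0,"ry":0.0,"rz":0.0,"grip":-1.0}

```text
clock: 3.62
tcp_pos: [0.5329, -0.1984, 0.0941]
orientation: [-2.15, -2.288, 0.002]
contact_force: [-0.0, 1.0, 0.1]
grip_width: 0.0856
```

Run:
```python
from m import *
f=grab('wrist','wrist2');print(f['obs']['tcp_pos'],f['obs']['orientation'],f['obs']['clock'])
```

```text
[ 0.53287853 -0.19843555  0.09412585] [-2.14962457e+00 -2.28795123e+00  1.51666686e-03] 3.625
```

View pics/wrist2.png

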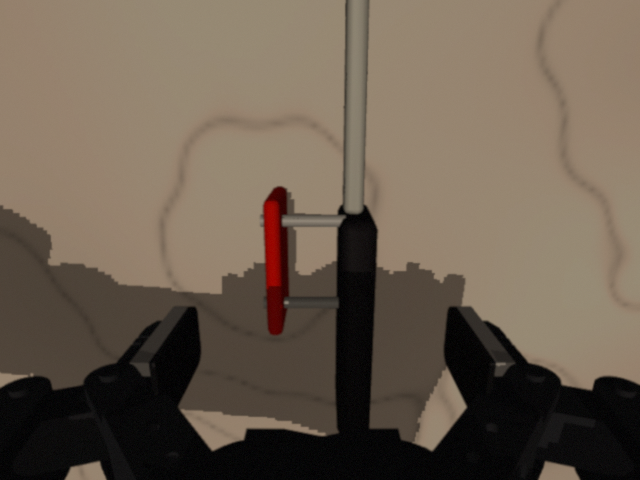

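The wrist picture shows the plates centred between the fingers: trigger at column 264, palm's outer face at 377, midpoint 320. I'll go down and squeeze lightly.

>>> drive_tool:
  commands:
    - {"tx":0.0,"ty":0.0,"tz":-1.0,"rx":0.0,"ry":0.0,"rz":0.0,"grip":-1.0}
    - {"tx":0.0,"ty":0.0,"tz":-1.0,"rx":0.0,"ry":0.0,"rz":0.0,"grip":-1.0}
    - {"tx":0.0,"ty":0.0,"tz":-1.0,"rx":0.0,"ry":0.0,"rz":0.0,"grip":-1.0}
    - {"tx":0.0,"ty":0.0,"tz":-1.0,"rx":0.0,"ry":0.0,"rz":0.0,"grip":-1.0}
    - {"tx":0.0,"ty":0.0,"tz":-0.1,"rx":0.0,"ry":0.0,"rz":0.0,"grip":-0.5}
    - {"tx":0.0,"ty":0.0,"tz":0.0,"rx":0.0,"ry":0.0,"rz":0.0,"grip":-0.35}
    - {"tx":0.0,"ty":0.0,"tz":0.0,"rx":0.0,"ry":0.0,"rz":0.0,"grip":-0.28}
    - {"tx":0.0,"ty":0.0,"tz":0.0,"rx":0.0,"ry":0.0,"rz":0.0,"grip":-0.28}
  grip_force: 30

```text
clock: 4.68
tcp_pos: [0.5338, -0.1994, 0.014]
orientation: [2.152, 2.288, 0.001]
contact_force: [-0.6, 0.1, 0.6]
grip_width: 0.0545
```

>>> drive_tool:
  commands:
    - {"tx":0.0,"ty":0.0,"tz":-0.05,"rx":0.0,"ry":0.0,"rz":0.0,"grip":-0.2}
    - {"tx":0.0,"ty":0.0,"tz":0.0,"rx":0.0,"ry":0.0,"rz":0.0,"grip":-0.16}
    - {"tx":0.0,"ty":0.0,"tz":0.0,"rx":0.0,"ry":0.0,"rz":0.0,"grip":-0.16}
    - {"tx":0.0,"ty":0.0,"tz":0.0,"rx":0.0,"ry":0.0,"rz":0.0,"grip":-0.16}
  grip_force: 30

```text
clock: 5.18
tcp_pos: [0.5356, -0.1994, 0.014]
orientation: [2.15, 2.286, 0.004]
contact_force: [-0.1, 1.1, 7.8]
grip_width: 0.0497
```

>>> drive_tool:
  commands:
    - {"tx":0.0,"ty":0.0,"tz":0.15,"rx":0.0,"ry":0.0,"rz":0.0,"grip":-0.16}
    - {"tx":0.0,"ty":0.0,"tz":0.0,"rx":0.0,"ry":0.0,"rz":0.0,"grip":-0.16}

```text
clock: 5.42
tcp_pos: [0.5333, -0.1992, 0.0154]
orientation: [-2.152, -2.289, 0.0]
contact_force: [-0.2, -0.4, -2.3]
grip_width: 0.0496
```

Run:
```python
from m import *
f=grab('wrist','wrist3');print(f['obs'])
D=grab('side','side3')
cv2.imwrite('pics/s3.png',np.hstack([cv2.resize(f['frame'][100:,:],(400,300)),cv2.resize(D['frame'][220:450,330:600],(400,300))]))
```

```text
{'clock': 5.425, 'joints': array([ 0.2149108 ,  0.59608217,  0.0426191 ,  1.96077617, -0.04328112,
        0.58567123,  0.34776091]), 'qvel': array([-0.00064755,  0.00567639,  0.00093156,  0.0038869 , -0.00082346,
       -0.00334517,  0.00049713]), 'tau': array([-3.10718338e-02, -5.73564720e+01,  2.30569303e+00, -1.80950081e+01,
       -1.92210377e-03,  3.58076017e-03, -9.57589655e-04]), 'tcp_pos': array([ 0.5332822 , -0.19915128,  0.01537859]), 'orientation': array([-2.15204649e+00, -2.28863494e+00,  6.71210086e-05]), 'contact_force': array([-0.20964995, -0.36284584, -2.26381328]), 'moment': array([-0.03298904,  0.01080493, -0.01048026]), 'grip_width': 0.04963158124702811}
```

View pics/s3.png

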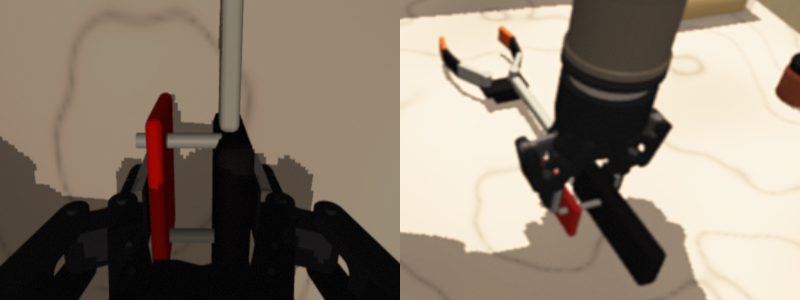

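>>> drive_tool:
  commands:
    - {"tx":-0.43,"ty":0.55,"tz":-0.04,"rx":0.0,"ry":0.0,"rz":-0.12,"grip":-0.16}
    - {"tx":-0.43,"ty":0.55,"tz":0.0,"rx":0.0,"ry":0.0,"rz":-0.12,"grip":-0.16}
    - {"tx":-0.43,"ty":0.55,"tz":0.0,"rx":0.0,"ry":0.0,"rz":-0.12,"grip":-0.16}
    - {"tx":-0.43,"ty":0.55,"tz":0.0,"rx":0.0,"ry":0.0,"rz":-0.12,"grip":-0.16}
    - {"tx":-0.43,"ty":0.55,"tz":0.0,"rx":0.0,"ry":0.0,"rz":-0.12,"grip":-0.16}
    - {"tx":-0.43,"ty":0.55,"tz":0.0,"rx":0.0,"ry":0.0,"rz":-0.12,"grip":-0.16}
    - {"tx":-0.43,"ty":0.55,"tz":0.0,"rx":0.0,"ry":0.0,"rz":-0.12,"grip":-0.16}
    - {"tx":-0.43,"ty":0.55,"tz":0.0,"rx":0.0,"ry":0.0,"rz":-0.12,"grip":-0.16}
    - {"tx":0.0,"ty":0.0,"tz":0.0,"rx":0.0,"ry":0.0,"rz":0.0,"grip":-0.16}

```text
clock: 6.65
tcp_pos: [0.4638, -0.1101, 0.0145]
orientation: [-2.299, -2.14, 0.001]
contact_force: [0.9, 0.0, -2.0]
grip_width: 0.0492
```

Run:
```python
from m import *
np.set_printoptions(precision=4,suppress=True)
f=grab('wrist','wrist4');o=f['obs'];print(o['tcp_pos'],o['orientation'],o['contact_force'],o['moment'],o['clock'],o['grip_width'])
S=grab('scene','scene4');D=grab('side','side4')
for n,F in (('w',f),('s',S),('d',D)):
    m=masks(F,(0,0,640,480))['orange']
    _,lab,st,_=cv2.connectedComponentsWithStats(m.astype(np.uint8))
    for i in range(1,len(st)):
        if st[i,4]>12:
            P=cloud(F,lab==i)
            if len(P)>10 and P[:,1].mean()<.24 and P[:,0].mean()<.7 : print(n,st[i],np.percentile(P,[2,50,98],axis=0).round(4).tolist())
cv2.imwrite('pics/c5.png',cv2.resize(S['frame'][150:370,230:520],None,fx=2.7,fy=2.7,interpolation=cv2.INTER_CUBIC))
cv2.imwrite('pics/c6.png',cv2.resize(D['frame'][130:350,250:540],None,fx=2.7,fy=2.7,interpolation=cv2.INTER_CUBIC))
```

```text
[ 0.4638 -0.1101  0.0145] [-2.2986 -2.1402  0.0006] [ 0.8797  0.0221 -1.967 ] [ 0.0168 -0.0247 -0.0675] 6.65 0.049220175249991484
s [346 219   9  12  31] [[0.4398, 0.1355, 0.0269], [0.4437, 0.1441, 0.0439], [0.4475, 0.1579, 0.0481]]
s [375 236   7   8  22] [[0.5206, 0.1318, 0.0414], [0.5233, 0.1423, 0.0458], [0.5259, 0.1533, 0.0503]]
d [331 196  18   5  48] [[0.4717, 0.2305, 0.0404], [0.4854, 0.2352, 0.0431], [0.5056, 0.2443, 0.0464]]
d [327 222   3   9  23] [[0.4383, 0.1317, 0.0379], [0.4423, 0.1463, 0.0439], [0.4459, 0.1561, 0.0454]]
```

View pics/c5.png

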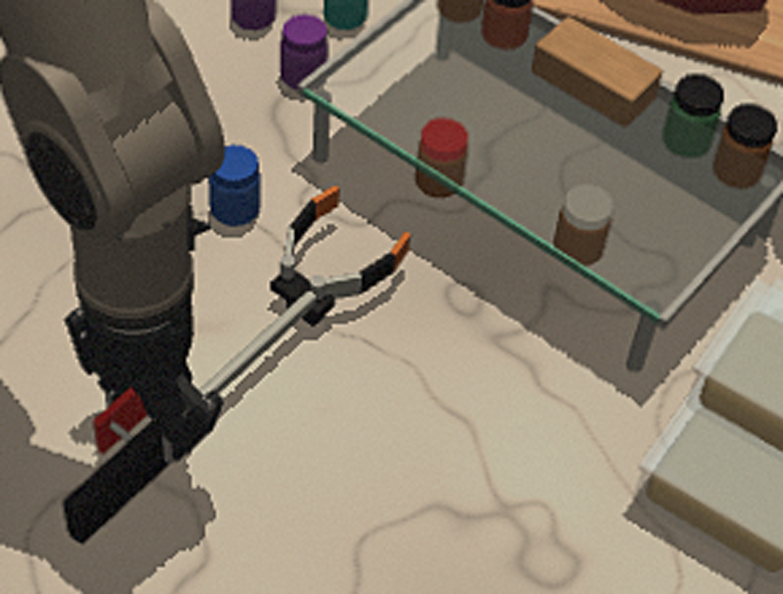

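View pics/c6.png

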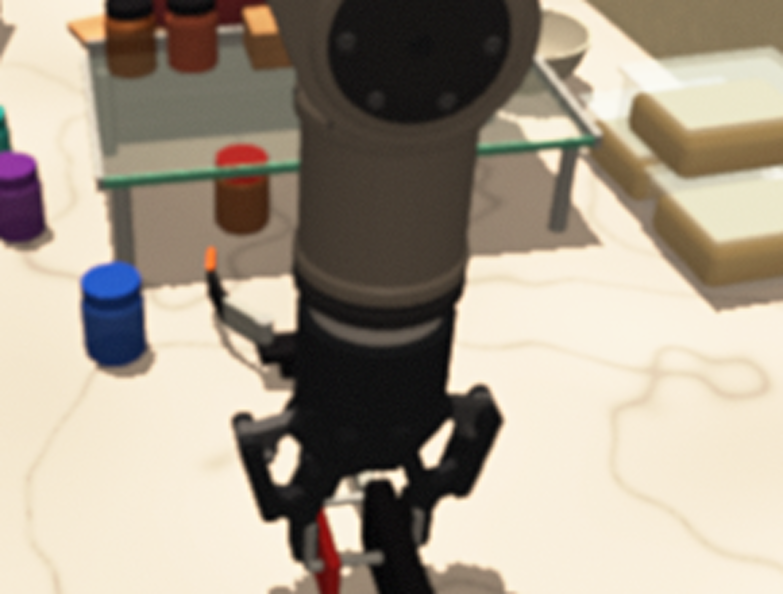

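View pics/wrist4.png

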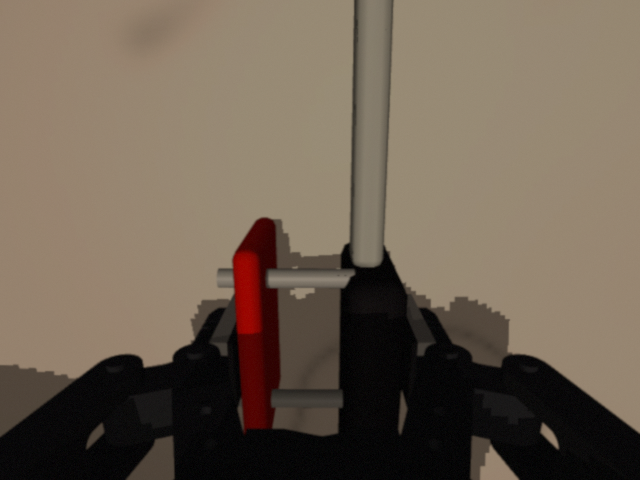

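>>> drive_tool:
  commands:
    - {"tx":0.045,"ty":0.6,"tz":0.0,"rx":0.0,"ry":0.0,"rz":0.0,"grip":-0.16}
    - {"tx":0.045,"ty":0.6,"tz":0.0,"rx":0.0,"ry":0.0,"rz":0.0,"grip":-0.16}
    - {"tx":0.045,"ty":0.6,"tz":0.0,"rx":0.0,"ry":0.0,"rz":0.0,"grip":-0.16}
    - {"tx":0.045,"ty":0.6,"tz":0.0,"rx":0.0,"ry":0.0,"rz":0.0,"grip":-0.16}
    - {"tx":0.045,"ty":0.6,"tz":0.0,"rx":0.0,"ry":0.0,"rz":0.0,"grip":-0.16}
    - {"tx":0.045,"ty":0.6,"tz":0.0,"rx":0.0,"ry":0.0,"rz":0.0,"grip":-0.16}
    - {"tx":0.045,"ty":0.6,"tz":0.0,"rx":0.0,"ry":0.0,"rz":0.0,"grip":-0.16}
    - {"tx":0.045,"ty":0.6,"tz":0.0,"rx":0.0,"ry":0.0,"rz":0.0,"grip":-0.16}
    - {"tx":0.0,"ty":0.0,"tz":0.0,"rx":0.0,"ry":0.0,"rz":0.0,"grip":-0.16}

```text
clock: 7.92
tcp_pos: [0.472, -0.014, 0.0145]
orientation: [-2.298, -2.141, -0.001]
contact_force: [-0.1, -1.5, -1.8]
grip_width: 0.0493
```

Run:
```python
from m import *
np.set_printoptions(precision=4,suppress=True)
S=grab('scene','scene5');D=grab('side','side5')
cv2.imwrite('pics/c7.png',cv2.resize(S['frame'][150:300,310:530],None,fx=3.6,fy=3.6,interpolation=cv2.INTER_CUBIC))
cv2.imwrite('pics/c8.png',cv2.resize(D['frame'][150:290,260:480],None,fx=3.6,fy=3.6,interpolation=cv2.INTER_CUBIC))
```

```text
(no output)
```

View pics/c7.png

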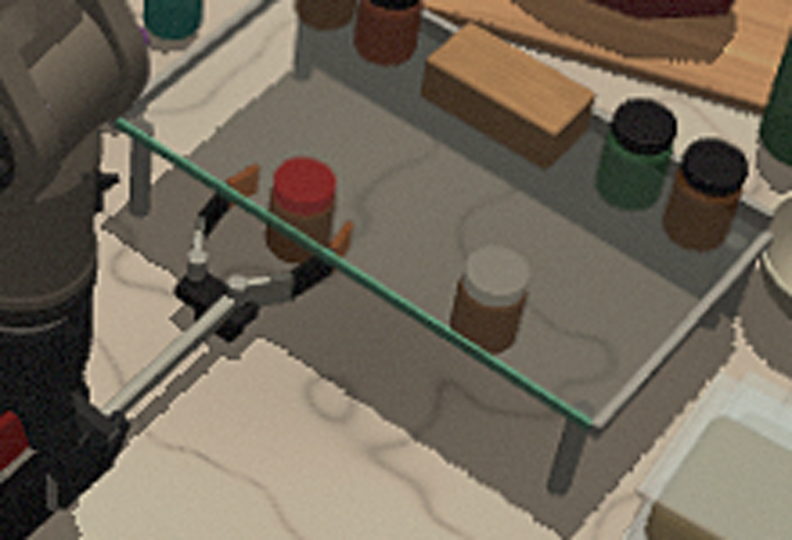

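View pics/c8.png

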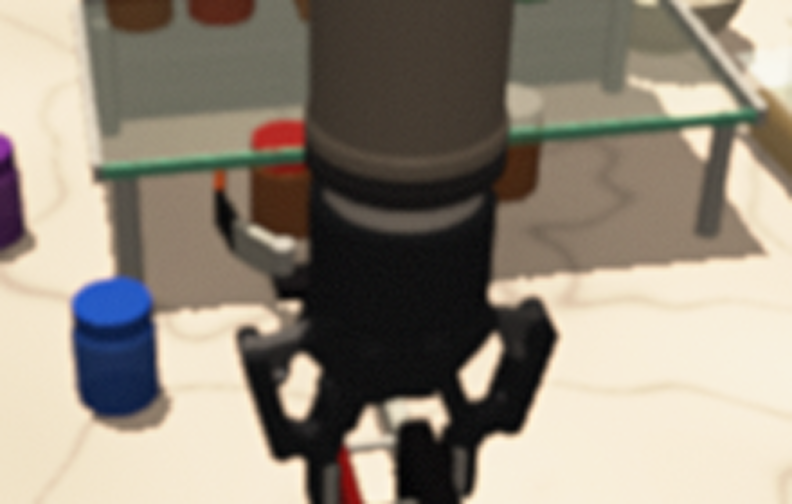

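>>> drive_tool:
  commands:
    - {"tx":0.035,"ty":0.45,"tz":0.0,"rx":0.0,"ry":0.0,"rz":0.0,"grip":-0.16}
    - {"tx":0.035,"ty":0.45,"tz":0.0,"rx":0.0,"ry":0.0,"rz":0.0,"grip":-0.16}
    - {"tx":0.03,"ty":0.4,"tz":0.0,"rx":0.0,"ry":0.0,"rz":0.0,"grip":-0.16}
    - {"tx":0.0,"ty":0.0,"tz":0.0,"rx":0.0,"ry":0.0,"rz":0.0,"grip":-0.16}

```text
clock: 8.52
tcp_pos: [0.4739, 0.0118, 0.0145]
orientation: [-2.299, -2.141, -0.001]
contact_force: [-0.9, 0.4, -1.5]
grip_width: 0.0494
```

Run:
```python
from m import *
S=grab('scene','scene6')
cv2.imwrite('pics/c9.png',cv2.resize(S['frame'][170:250,340:460],None,fx=6,fy=6,interpolation=cv2.INTER_CUBIC))
```

```text
(no output)
```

View pics/c9.png

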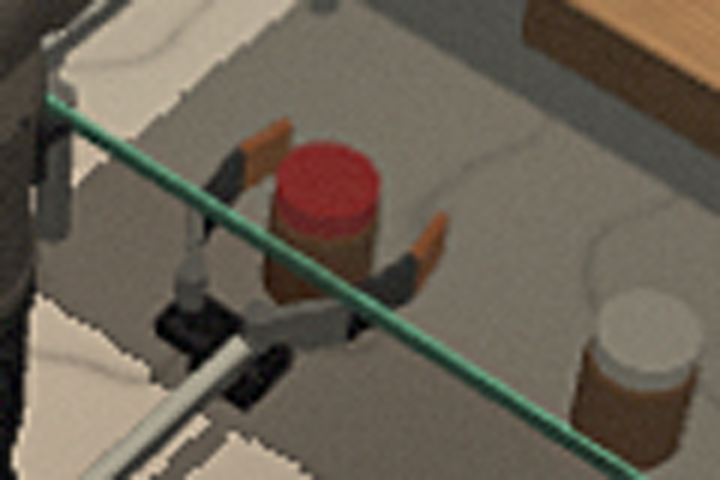

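Run:
```python
from m import *
np.set_printoptions(precision=4,suppress=True)
S=pickle.load(open('pics/scene6.pkl','rb'))
g=lambda x,y:(340+x/6,170+y/6)
# tip top ends: left far top (290,118), right far top (447,212); z=.044
L,R=onz(S,[g(290,120),g(445,213)],.044);Lb,Rb=onz(S,[g(242,153),g(412,258)],.044)
J=onz(S,[g(328,180)],.06)[0]
print(L,R,Lb,Rb,J)
y=np.array([.075,.997]);x=np.array([.997,-.075])
for a in (L,R,Lb,Rb): print((a[:2]-J[:2])@x,(a[:2]-J[:2])@y)
```

```text
[0.4564 0.2849 0.044 ] [0.5316 0.2798 0.044 ] [0.4514 0.2583 0.044 ] [0.5339 0.2521 0.044 ] [0.4932 0.2532 0.06  ]
-0.03905448624094605 0.028827590819998337
0.036296351558174955 0.029413259365123946
-0.042034308276393255 0.0019635826971832727
0.040699316899661594 0.0019572670263570805
```

The jaws straddle the jar: tips at -39 and +36 mm to either side of it and 29 mm past its centre. Now I'll close them, moving sideways as I do to make up for the palm shift.

>>> drive_tool:
  commands:
    - {"tx":0.05,"ty":0.0,"tz":0.02,"rx":0.0,"ry":0.0,"rz":0.0,"grip":-0.1}
    - {"tx":0.05,"ty":0.0,"tz":0.02,"rx":0.0,"ry":0.0,"rz":0.0,"grip":-0.05}
    - {"tx":0.05,"ty":0.0,"tz":0.02,"rx":0.0,"ry":0.0,"rz":0.0,"grip":0.0}
    - {"tx":0.05,"ty":0.0,"tz":0.02,"rx":0.0,"ry":0.0,"rz":0.0,"grip":0.04}
    - {"tx":0.05,"ty":0.0,"tz":0.02,"rx":0.0,"ry":0.0,"rz":0.0,"grip":0.08}
    - {"tx":0.03,"ty":0.0,"tz":0.0,"rx":0.0,"ry":0.0,"rz":0.0,"grip":0.12}
    - {"tx":0.0,"ty":0.0,"tz":0.0,"rx":0.0,"ry":0.0,"rz":0.0,"grip":0.25}
    - {"tx":0.0,"ty":0.0,"tz":0.0,"rx":0.0,"ry":0.0,"rz":0.0,"grip":0.3}
  grip_force: 32

```text
clock: 9.57
tcp_pos: [0.4797, 0.0108, 0.0166]
orientation: [2.301, 2.139, 0.001]
contact_force: [0.5, 0.3, -1.8]
grip_width: 0.0363
```

Run:
```python
from m import *
S=grab('scene','scene7');o=S['obs'];print(o['grip_width'],o['contact_force'],o['tcp_pos'])
cv2.imwrite('pics/c10.png',cv2.resize(S['frame'][170:250,340:460],None,fx=6,fy=6,interpolation=cv2.INTER_CUBIC))
```

```text
0.036317661488199024 [ 0.47430014  0.32046994 -1.82306311] [0.47973054 0.01080282 0.01662028]
```

View pics/c10.png

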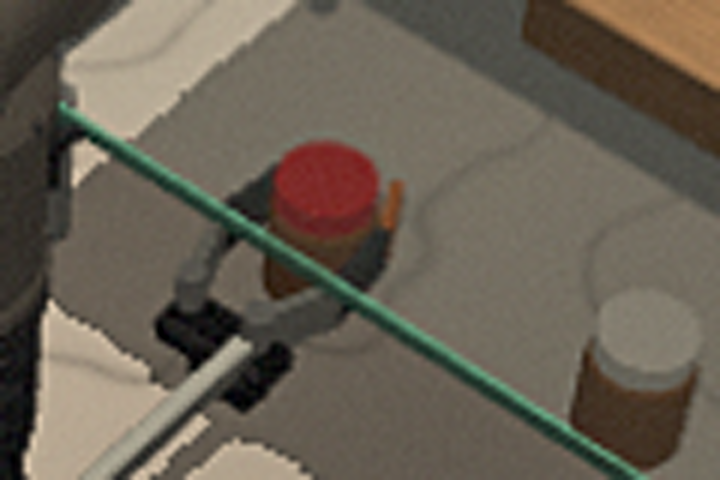

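>>> drive_tool:
  commands:
    - {"tx":0.0,"ty":0.0,"tz":-0.02,"rx":0.0,"ry":0.0,"rz":0.0,"grip":0.4}
    - {"tx":-0.01,"ty":-0.15,"tz":0.0,"rx":0.0,"ry":0.0,"rz":0.0,"grip":0.4}
    - {"tx":-0.02,"ty":-0.25,"tz":0.0,"rx":0.0,"ry":0.0,"rz":0.0,"grip":0.4}
    - {"tx":-0.026,"ty":-0.35,"tz":0.0,"rx":0.0,"ry":0.0,"rz":0.0,"grip":0.4}
    - {"tx":-0.026,"ty":-0.35,"tz":0.0,"rx":0.0,"ry":0.0,"rz":0.0,"grip":0.4}
    - {"tx":-0.026,"ty":-0.35,"tz":0.0,"rx":0.0,"ry":0.0,"rz":0.0,"grip":0.4}

```text
clock: 10.38
tcp_pos: [0.4776, -0.0181, 0.0164]
orientation: [2.3, 2.14, 0.001]
contact_force: [1.0, 6.2, 5.0]
grip_width: 0.0363
```

Run:
```python
from m import *
S=grab('scene','scene8');o=S['obs'];print(o['grip_width'],o['contact_force'],o['tcp_pos'])
cv2.imwrite('pics/c11.png',cv2.resize(S['frame'][170:250,340:460],None,fx=6,fy=6,interpolation=cv2.INTER_CUBIC))
```

```text
0.03634622786967767 [0.95072241 6.21061027 5.03392442] [ 0.47755655 -0.01809899  0.0163767 ]
```

View pics/c11.png

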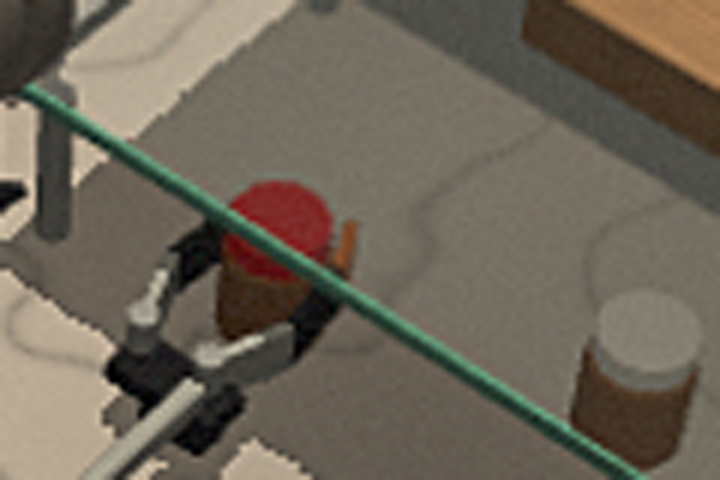

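>>> drive_tool:
  commands:
    - {"tx":-0.03,"ty":-0.4,"tz":0.02,"rx":0.0,"ry":0.0,"rz":0.0,"grip":0.4}
    - {"tx":-0.03,"ty":-0.4,"tz":0.0,"rx":0.0,"ry":0.0,"rz":0.0,"grip":0.4}
    - {"tx":-0.03,"ty":-0.4,"tz":0.0,"rx":0.0,"ry":0.0,"rz":0.0,"grip":0.4}
    - {"tx":-0.03,"ty":-0.4,"tz":0.0,"rx":0.0,"ry":0.0,"rz":0.0,"grip":0.4}
    - {"tx":-0.03,"ty":-0.4,"tz":0.0,"rx":0.0,"ry":0.0,"rz":0.0,"grip":0.4}
    - {"tx":-0.03,"ty":-0.4,"tz":0.0,"rx":0.0,"ry":0.0,"rz":0.0,"grip":0.4}
    - {"tx":-0.03,"ty":-0.4,"tz":0.0,"rx":0.0,"ry":0.0,"rz":0.0,"grip":0.4}
    - {"tx":-0.03,"ty":-0.4,"tz":0.0,"rx":0.0,"ry":0.0,"rz":0.0,"grip":0.4}
    - {"tx":-0.03,"ty":-0.4,"tz":0.0,"rx":0.0,"ry":0.0,"rz":0.0,"grip":0.4}
    - {"tx":-0.03,"ty":-0.4,"tz":0.0,"rx":0.0,"ry":0.0,"rz":0.0,"grip":0.4}

```text
clock: 11.68
tcp_pos: [0.4711, -0.0988, 0.0165]
orientation: [-2.301, -2.139, 0.0]
contact_force: [0.4, 2.1, 0.7]
grip_width: 0.0366
```

>>> drive_tool:
  commands:
    - {"tx":-0.03,"ty":-0.4,"tz":0.0,"rx":0.0,"ry":0.0,"rz":0.0,"grip":0.4}
    - {"tx":-0.03,"ty":-0.4,"tz":0.0,"rx":0.0,"ry":0.0,"rz":0.0,"grip":0.4}
    - {"tx":-0.03,"ty":-0.4,"tz":0.0,"rx":0.0,"ry":0.0,"rz":0.0,"grip":0.4}
    - {"tx":-0.03,"ty":-0.4,"tz":0.0,"rx":0.0,"ry":0.0,"rz":0.0,"grip":0.4}
    - {"tx":-0.03,"ty":-0.4,"tz":0.0,"rx":0.0,"ry":0.0,"rz":0.0,"grip":0.4}
    - {"tx":-0.03,"ty":-0.4,"tz":0.0,"rx":0.0,"ry":0.0,"rz":0.0,"grip":0.4}
    - {"tx":-0.03,"ty":-0.4,"tz":0.0,"rx":0.0,"ry":0.0,"rz":0.0,"grip":0.4}
    - {"tx":-0.03,"ty":-0.4,"tz":0.0,"rx":0.0,"ry":0.0,"rz":0.0,"grip":0.4}
    - {"tx":-0.02,"ty":-0.2,"tz":0.0,"rx":0.0,"ry":0.0,"rz":0.0,"grip":0.4}
    - {"tx":0.0,"ty":0.0,"tz":0.0,"rx":0.0,"ry":0.0,"rz":0.0,"grip":0.4}

```text
clock: 12.92
tcp_pos: [0.466, -0.167, 0.0165]
orientation: [2.301, 2.138, -0.0]
contact_force: [0.2, 0.0, -1.6]
grip_width: 0.0367
```

Run:
```python
from m import *
S=grab('scene','scene9');D=grab('side','side9');o=S['obs'];print(o['grip_width'],o['contact_force'],o['tcp_pos'])
cv2.imwrite('pics/c12.png',np.hstack([cv2.resize(S['frame'][150:390,230:500],(400,356)),cv2.resize(D['frame'][130:370,220:490],(400,356))]))
g=masks(S,(280,180,400,330))['red'];P=cloud(S,g);P=P[P[:,2]>.05];print(len(P),np.percentile(P,[2,50,98],axis=0).round(4).tolist())
```

```text
0.036668135611482675 [ 0.15865416  0.01265486 -1.58339602] [ 0.46596499 -0.16700607  0.01650039]
260 [[0.4595, 0.0557, 0.0511], [0.4797, 0.0724, 0.0603], [0.4968, 0.0932, 0.0645]]
```

View pics/c12.png

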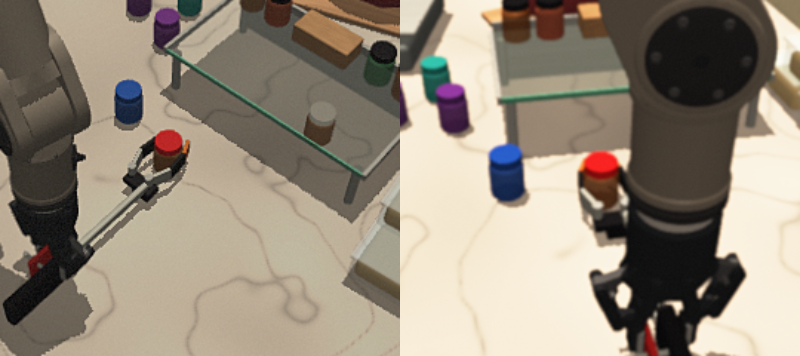

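The jar stands upright with its centre at about (0.478, 0.074), some 119 mm in front of the shelf edge. I'll release it slowly.

>>> drive_tool:
  commands:
    - {"tx":0.0,"ty":0.0,"tz":-0.03,"rx":0.0,"ry":0.0,"rz":0.0,"grip":0.14}
    - {"tx":-0.05,"ty":0.0,"tz":-0.02,"rx":0.0,"ry":0.0,"rz":0.0,"grip":0.08}
    - {"tx":-0.05,"ty":0.0,"tz":-0.02,"rx":0.0,"ry":0.0,"rz":0.0,"grip":0.02}
    - {"tx":-0.05,"ty":0.0,"tz":-0.02,"rx":0.0,"ry":0.0,"rz":0.0,"grip":-0.04}
    - {"tx":-0.05,"ty":0.0,"tz":0.0,"rx":0.0,"ry":0.0,"rz":0.0,"grip":-0.1}
    - {"tx":-0.05,"ty":0.0,"tz":0.0,"rx":0.0,"ry":0.0,"rz":0.0,"grip":-0.16}
    - {"tx":-0.05,"ty":0.0,"tz":0.0,"rx":0.0,"ry":0.0,"rz":0.0,"grip":-0.22}
    - {"tx":-0.04,"ty":0.0,"tz":0.0,"rx":0.0,"ry":0.0,"rz":0.0,"grip":-0.3}
    - {"tx":0.0,"ty":0.0,"tz":0.0,"rx":0.0,"ry":0.0,"rz":0.0,"grip":-0.5}
    - {"tx":0.0,"ty":0.0,"tz":0.0,"rx":0.0,"ry":0.0,"rz":0.0,"grip":-0.9}

```text
clock: 14.28
tcp_pos: [0.4595, -0.1662, 0.0148]
orientation: [2.3, 2.139, 0.0]
contact_force: [-0.1, -0.3, 0.0]
grip_width: 0.0797
```

>>> drive_tool:
  commands:
    - {"tx":0.0,"ty":0.0,"tz":0.0,"rx":0.0,"ry":0.0,"rz":0.0,"grip":-1.0}
    - {"tx":0.0,"ty":0.0,"tz":0.0,"rx":0.0,"ry":0.0,"rz":0.0,"grip":-1.0}
    - {"tx":0.0,"ty":0.0,"tz":0.0,"rx":0.0,"ry":0.0,"rz":0.0,"grip":-1.0}

```text
clock: 14.65
tcp_pos: [0.4593, -0.1662, 0.0147]
orientation: [2.301, 2.139, 0.0]
contact_force: [-0.0, 0.1, -0.9]
grip_width: 0.0854
```

Run:
```python
from m import *
f=grab('wrist','wrist10');S=grab('scene','scene10');o=S['obs'];print(o['grip_width'],o['contact_force'],o['tcp_pos'])
cv2.imwrite('pics/c13.png',np.hstack([cv2.resize(S['frame'][150:390,230:500],(400,356)),cv2.resize(f['frame'],(400,356))]))
```

```text
0.08529747025838882 [-0.2668062  -0.33720048  0.60412134] [ 0.45927488 -0.16619546  0.01469323]
```

View pics/c13.png

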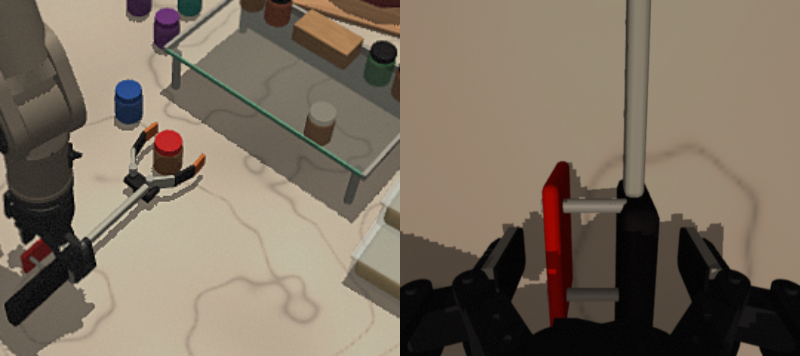

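The jaws have reopened and the jar stands free. There is clear space between the fingers and the plates, so I'll lift straight up.

>>> drive_tool:
  commands:
    - {"tx":0.0,"ty":0.0,"tz":0.4,"rx":0.0,"ry":0.0,"rz":0.0,"grip":-1.0}
    - {"tx":0.0,"ty":0.0,"tz":0.8,"rx":0.0,"ry":0.0,"rz":0.0,"grip":-1.0}
    - {"tx":0.0,"ty":0.0,"tz":1.0,"rx":0.0,"ry":0.0,"rz":0.0,"grip":-1.0}
    - {"tx":0.0,"ty":0.0,"tz":1.0,"rx":0.0,"ry":0.0,"rz":0.0,"grip":-1.0}
    - {"tx":0.0,"ty":0.0,"tz":1.0,"rx":0.0,"ry":0.0,"rz":0.0,"grip":-1.0}
    - {"tx":0.0,"ty":0.0,"tz":1.0,"rx":0.0,"ry":0.0,"rz":0.0,"grip":-1.0}
    - {"tx":0.0,"ty":0.0,"tz":1.0,"rx":0.0,"ry":0.0,"rz":0.0,"grip":-1.0}
    - {"tx":0.0,"ty":0.0,"tz":1.0,"rx":0.0,"ry":0.0,"rz":0.0,"grip":-1.0}
    - {"tx":0.0,"ty":0.0,"tz":0.0,"rx":0.0,"ry":0.0,"rz":0.0,"grip":-1.0}

```text
clock: 15.88
tcp_pos: [0.4604, -0.1666, 0.161]
orientation: [2.298, 2.137, 0.004]
contact_force: [-0.1, 0.2, -0.1]
grip_width: 0.0854
```

Run:
```python
from m import *
S=grab('scene','scene11');D=grab('side','side11');o=S['obs'];print(o['grip_width'],o['contact_force'],o['tcp_pos'],o['clock'])
cv2.imwrite('pics/c14.png',np.hstack([cv2.resize(S['frame'][150:390,230:500],(400,356)),cv2.resize(D['frame'][130:430,190:530],(400,356))]))
g=masks(S,(280,180,400,330))['red'];P=cloud(S,g);P=P[P[:,2]>.05];print(len(P),np.percentile(P,[2,50,98],axis=0).round(4).tolist())
a=cv2.imread('pics/scene1.png');b=S['frame'];print('white jar diff',np.abs(a[215:250,430:460].astype(int)-b[215:250,430:460]).mean())
```

```text
0.08544676920632026 [-0.07194495  0.19136484 -0.11479924] [ 0.46042148 -0.16656689  0.16098943] 15.875
257 [[0.4609, 0.0557, 0.0522], [0.4793, 0.0723, 0.0599], [0.4972, 0.0937, 0.0647]]
white jar diff 3.080952380952381
```

View pics/c14.png

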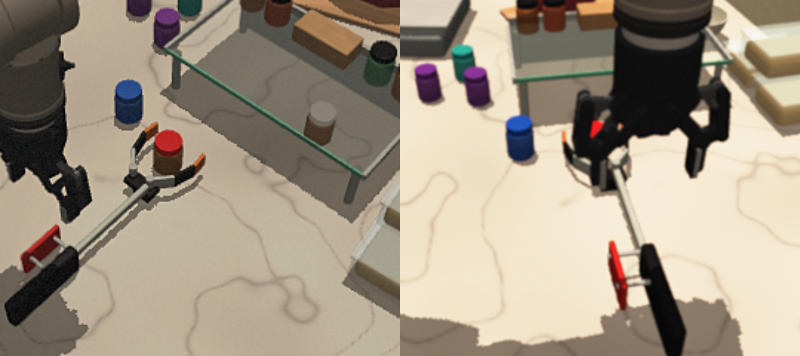

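```bash
python3 -c "
from h import *
print(workorder.hand_in())"
```

```text
the job is handed in; nothing more can be done
None
```

The red-lidded jar is out from under the shelf. It stands upright with its centre about 12 cm in front of the front edge, so its near side is about 10 cm clear. The job is handed in, and no verdict was reported.

- **What I did:** I held the reacher by its palm and trigger plates with about 4.5 mm of squeeze. I turned it in line with the shelf and slid its open jaws around the jar under the glass. I then squeezed with 32 N, drew the jar straight out, let go and lifted clear.
- **Last checks:** The final pictures show the jar upright and unmoved by the release, the jaws open around it, and the reacher lying free. The white-lidded jar is where it was, the contact force is near zero, and the clock read 15.9 s of the 42 s allowed.
- **What disagreed:**
    - On the jar, the finger opening put the trigger travel at about 17.5 mm, slightly over the expected 15–17 mm, but the jar held.
    - The scene and side cameras differed by about 5 mm, so I averaged them.
    - My first move call was refused before anything moved.
    - While I took hold, the tool briefly pressed down with about 8 N, so I raised it about 1.5 mm.

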